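Demagnetise a bearing ball from two sides

TASK

Pick up the square dished plate by its handle and demagnetise the loose bearing ball in it: keeping the plate level and the ball in its middle all the while, hold the plate in the air at the height of the demagnetiser's pole bar, centred on the bar, with one of the two sides that have no handle post square to the bar and within about 10 mm of it (touching lightly is fine) for at least two seconds. Then draw back, turn the plate a quarter turn either way, bring one of the handle-post sides up to the bar in the same way, and finish while still holding it there. Do not push hard on the demagnetiser or shift the other things on the bench.

Things in the scene. Friction and masses are not known exactly. Their poses are not given: they have to be found in the camera images.
- dish: Loose square dished plate, bare sheet steel, 0.35 kg, 120 x 120 mm, walls 26 mm high, 3 mm thick; floor slopes down at 8 degrees from all walls to the middle (the ball climbs above about 1.3 m/s2 sideways). Two 14 mm wide posts at the middles of its +y and -y sides carry a crossbar along y; the +x and -x sides have none. Starts standing on the bench. Origin: centre of its underside, z up
- dish_handle (a point): Centre of the handle's wooden crossbar, 110 mm straight above the plate's underside. The crossbar runs along the plate's y, 120 mm long, 12 mm thick in x, 18 mm tall (101 to 119 mm above the underside); to be pinched at its middle from above across its 12 mm thickness. Axes as the plate
- dish_middle (a point): Centre of the dished plate, half-way up its walls, 13 mm above its underside and 97 mm below dish_handle; the outer sides lie 60 mm from it. Axes as the plate
- demag: Bench demagnetiser, fixed: grey box 100 mm deep, 160 mm wide, top 129 mm above the bench, with a dark steel pole bar on its front, the robot's side. Origin on the bench, 50 mm behind the pole face; x points from the pole bar into the box, y along the bar, z up. Nothing projects in front of the pole bar
- pole_face (a point): Centre of the pole bar's front face, 77 mm above the bench. The bar is 140 mm long (along y), 40 mm tall (57 to 97 mm above the bench) and sticks out 20 mm from the box. Axes as the demagnetiser: -x points out of the face towards the robot's side, where the plate is to be held
- ball_center (a point): Centre of the loose steel bearing ball, 25 mm diameter, 64 g, that starts at rest in the middle of the dished plate, its centre 20.6 mm above the plate's underside
- race: Bystander: steel bearing ring, 48 mm diameter, 14 mm high, lying between the plate and the demagnetiser. Origin: centre of its underside
- strip: Bystander: grey four-socket power strip, 240 x 55 x 38 mm, at the back. Origin: centre of its underside
- jar: Bystander: small pale jar with a screw cap, 64 mm diameter, 100 mm high. Origin: centre of its underside
- can: Bystander: bare metal can, 66 mm diameter, 115 mm high. Origin: centre of its underside
- carton: Bystander: cardboard carton, 100 x 140 x 60 mm. Origin: centre of its underside
- angle: Bystander: slotted aluminium angle, 360 mm long, 35 x 35 mm. Origin: middle of its length, on the bench
- driver: Bystander: screwdriver lying on the bench, about 200 mm long. Origin: on its axis, at bench height
Mind the look-alikes: they are no part of the job. What is shaped like the demag but yellow is not meant.

How it is judged (in metres and radians):
On the way, in this order (a step that is already met when the one before it is completed fails the run):
1. a side without handle post is held at the pole bar, plate level and ball in the middle (x of dish_middle in the frame of pole_face between -0.076 and -0.05 m and y of dish_middle in the frame of pole_face between -0.035 and 0.035 m and z of dish_middle in the frame of pole_face between -0.025 and 0.025 m and angle between the x axis of dish_middle and the x axis of pole_face, either way round below 0.17 rad and angle between dish_middle's own z axis and vertical below 0.1 rad and horizontal distance between ball_center and dish_middle below 0.018 m and contact force between the fingers and dish above 1 N), for 1.5 s.
2. the plate has been turned a quarter turn and a handle-post side is held at the pole bar (x of dish_middle in the frame of pole_face between -0.076 and -0.05 m and y of dish_middle in the frame of pole_face between -0.035 and 0.035 m and z of dish_middle in the frame of pole_face between -0.025 and 0.025 m and angle between the y axis of dish_middle and the x axis of pole_face, either way round below 0.17 rad and angle between dish_middle's own z axis and vertical below 0.1 rad and horizontal distance between ball_center and dish_middle below 0.018 m and contact force between the fingers and dish above 1 N), for 0.3 s.
At the end, for the whole second after the job is handed in: Plate held at rest by the gripper: a handle-post side within 16 mm of the pole face, square to 0.17 rad, its middle within 35 mm of the bar's middle along it and 25 mm in height, tilt under 0.1 rad, ball within 18 mm of the middle, under 15 N on the demagnetiser (all of step 2 and linear speed of dish below 0.03 m/s and contact force between dish and demag below 15 N); the arm keeps its last pose, push and grip.
It fails at once if the ball leaves the middle of the plate (more than 32 mm off) (horizontal distance between ball_center and dish_middle above 0.032 m).
It fails at once if the plate is tilted by more than 0.2 rad (angle between dish_middle's own z axis and vertical above 0.2 rad).
It fails at once if the demagnetiser is pushed hard (over 25 N) (contact force between any of dish, the arm, the fingers and demag above 25 N).
It fails at once if a bystander is shifted by more than 30 mm (distance of any of race, strip, jar, can, carton, angle, driver from where it was at the start of the episode above 0.03 m).
It also fails if it takes over 72 s, if anything falls off the work surface, if the arm or the gripper's body presses on something with over 40 N, if the wrist force passes 120 N, or if a joint passes its speed limit or range.

ROBOT

A 7-joint arm with a two-finger parallel gripper is mounted at the origin on the work surface. World frame = base frame: x ahead of the robot, y to its left, z up, the work surface at z = 0. Lengths are in m, angles in degrees, forces in N, time in s.
With the tool pointing down it reaches from about 0.35 to 0.775 m from the base axis. Payload 3.1 kg.
Tool frame: the origin (TCP) lies on the centre line of the jaws, within the pads' length; the fingertips stand 17 mm ahead of it and the grasp point (between the pads) lies 2 mm behind it (robot.tip_reach is the distance from the TCP to the fingertips, in m); z points along the fingers, y is the direction in which the jaws open and shut (so a half turn about z gives the same grasp; the last joint's range is limited). The gripper opens to 85 mm and grips with 20 to 120 N. Pads are 22 mm wide; open, the fingers measure 114 mm over their backs; the gripper's body (76 mm by 85 mm) begins 54 mm behind the grasp point. The pads swing forward as they close: fully open they stand 13 mm farther back than shut.
Start: joints at [-69.998, 17.813, 0.802, 86.603, -0.252, 75.585, -1.558], TCP at [0.209, 0.509, 0.248] pointing down, gripper open.
Joint ranges: [-154.91, 154.91], [-16.99, 109.72], [-72.82, 74.43], [7.12, 147.25], [-82.49, 262.49], [11.32, 116.49], [-174.64, 174.64]. Speed limits (degrees/s): [159.86, 159.86, 180, 180, 180, 180, 180].

INTERFACE

Orientations are given as [roll, pitch, yaw] about the fixed x, y, z axes, in that order (R = Rz(yaw) Ry(pitch) Rx(roll)).
In Python, from station import robot, fingers, vision, workorder, recognise gives the robot as it stands. Calls block until the motion is done:
- robot.move_to(position, orientation): joint-space move of the TCP to a pose.
- robot.line_to(position, orientation=None, velocity=0.15, f_stop=None): straight line of the TCP; orientation=None keeps the orientation; velocity is the mean speed in m/s. With f_stop (N) it stops when the force on the tool has changed by that much, and returns True; else False.
- robot.move_j(angles): joint-space move.
- fingers.gripper_to(opening, force=None): opening from 0.0 (shut) to 1.0 (fully open); force is the grip in N (None keeps the last); returns when the fingers have stopped.
- robot.pause(seconds).
- robot.inverse_kinematics(position, orientation): joint angles nearest the present ones, or None.
- vision.grab_frame(name): name is "scene" or "top" or "wrist"; returns the picture (480x640x3 uint8, red, green, blue); there is no depth.
- vision.calibration(name): a dict with "mtx" (3x3 intrinsics, pixels), "extrinsics" (4x4, takes a point from world to camera coordinates); the wrist camera has in their place "T_tool_cam" (4x4, takes a point from camera to tool coordinates, whose origin is the TCP and whose axes are the flange's). Camera axes: x right, y up, looking along -z (the intrinsics and any distortion apply to the point x, -y, -z); pixel columns grow to the right and rows downward; lengths in m; the calibration is good to about 2 mm. A picture is of the moment at which its call begins: read the wrist's pose just before it. calibration takes no time and is no camera call.
A pose or a line that the arm cannot do raises robot.PlanningError and nothing moves.
- workorder.close_job(): hands the job in, once; it reports no verdict.
Trained networks look in the newest picture that a camera, given by its name, has taken for a name from the list of things; names that differ only in an ending like _2 or _b are one class to them, and where a whole thing is asked for, a point or a joint stands for the part that bears it (a point fixed in the world has none). Each returns a list of dicts, best first, with "p" (0 to 1); they miss things now and then, are a little off and sometimes report something else, mostly with a low value. They report only what shows in the picture. A call takes as long as a camera call. They do not tell look-alikes from the thing itself.
- recognise(label, camera): "rect" ([centre column, centre row, width, height] in pixels, round what is visible of it).
Readings, each from a call of its own:
- robot.current_time_s(): time.
- robot.current_joint_positions(): joint angles.
- robot.current_dq(): joint speeds.
- robot.current_joint_torque(): joint torques, N m.
- robot.current_tool_pos(): TCP position.
- robot.current_eef_rot(): TCP orientation.
- robot.current_contact_force(): force on the tool from outside, world axes, zero at the start.
- robot.current_torque(): the same for the moment, N m.
- robot.current_finger_gap(): opening from 0.0 (shut) to 1.0 (fully open).
Only numpy, scipy, OpenCV 4.12 (cv2) and the standard library are available. Lean on these libraries where they do the work, as an engineer would, in place of code of your own. Each camera call takes 0.05 s, during which the arm holds its last target. There are 200 camera calls.

## Working session

There is one attempt and no reset: what is moved stays moved. The work goes in short steps, each a Python script; the robot and the scene stay as the last script left them, time stands still between calls to the robot, and variables do not carry over. Pictures are saved under pics/ and viewed, about 8 in all and at most 12, crops included, and the job is handed in when it is done.

```bash
ls; mkdir -p pics; python3 - <<'E'
from station import robot, fingers, vision, workorder, recognise
import cv2,numpy as np
for n in ("scene","top"):
    im=vision.grab_frame(n); cv2.imwrite(f"pics/{n}0.png",im[:,:,::-1])
    c=vision.calibration(n); print(n,{k:np.round(np.array(v),4).tolist() if not isinstance(v,str) else v for k,v in c.items()})
    for l in ("dish","dish_handle","demag","pole_face","ball_center","race","jar","can","carton","angle","driver","strip"):
        print(l,[(round(d["p"],2),np.round(d["rect"]).tolist()) for d in recognise(l,n)][:3])
c=vision.calibration("wrist");print(c)
print(robot.current_time_s(),robot.current_tool_pos(),robot.current_eef_rot())
E
```

```text
pics
scene {'mtx': [[513.8378, 0.0, 325.5171], [0.0, 513.8378, 243.5077], [0.0, 0.0, 1.0]], 'extrinsics': [[-0.0727, 0.9973, -0.0127, 0.061], [-0.5438, -0.0289, 0.8387, 0.169], [0.8361, 0.0679, 0.5444, -1.6988], [0.0, 0.0, 0.0, 1.0]]}
dish [(0.91, [259.0, 299.0, 58.0, 62.0]), (0.42, [320.0, 365.0, 118.0, 40.0])]
dish_handle [(0.84, [260.0, 298.0, 56.0, 59.0])]
demag [(0.9, [402.0, 302.0, 81.0, 79.0]), (0.21, [510.0, 249.0, 32.0, 44.0])]
pole_face [(0.93, [443.0, 219.0, 71.0, 64.0]), (0.62, [404.0, 304.0, 82.0, 78.0])]
ball_center [(0.68, [259.0, 298.0, 57.0, 61.0]), (0.61, [262.0, 303.0, 13.0, 9.0])]
race [(0.59, [332.0, 315.0, 19.0, 16.0])]
jar [(0.95, [510.0, 250.0, 31.0, 45.0]), (0.72, [332.0, 316.0, 22.0, 18.0])]
can [(0.85, [166.0, 291.0, 39.0, 55.0]), (0.27, [244.0, 237.0, 51.0, 24.0])]
carton [(0.83, [541.0, 300.0, 72.0, 44.0])]
angle [(0.89, [159.0, 270.0, 70.0, 90.0])]
driver [(0.65, [232.0, 234.0, 35.0, 17.0])]
strip [(0.68, [321.0, 366.0, 121.0, 38.0]), (0.56, [233.0, 237.0, 31.0, 17.0])]
top {'mtx': [[529.2284, 0.0, 330.3053], [0.0, 529.2284, 238.6248], [0.0, 0.0, 1.0]], 
[... 751 characters left out ...]
 36.0])]
driver [(0.62, [445.0, 323.0, 68.0, 45.0])]
strip [(0.97, [338.0, 147.0, 94.0, 27.0])]
{'mtx': array([[335.00277485,   0.        , 320.99142315],
       [  0.        , 335.00277485, 242.55199748],
       [  0.        ,   0.        ,   1.        ]]), 'T_tool_cam': array([[ 4.70041634e-04,  9.62800099e-01,  2.70214264e-01,
         6.86416313e-02],
       [ 9.99999133e-01, -1.20091096e-04, -1.31161658e-03,
        -4.14572877e-04],
       [-1.23037424e-03,  2.70214646e-01, -9.62799320e-01,
        -1.25696768e-01],
       [ 0.00000000e+00,  0.00000000e+00,  0.00000000e+00,
         1.00000000e+00]])}
1.3 [0.20949015 0.50856362 0.24829811] [1.79999089e+02 4.78507933e-04 1.57611101e+02]
```

```bash
python3 - <<'E'
import cv2
t=cv2.imread("pics/top0.png"); s=cv2.imread("pics/scene0.png")
cv2.imwrite("pics/tc.png",cv2.resize(t[120:400,110:530],None,fx=1.9,fy=1.9,interpolation=cv2.INTER_CUBIC))
cv2.imwrite("pics/sc.png",cv2.resize(s[170:400,130:590],None,fx=1.7,fy=1.7,interpolation=cv2.INTER_CUBIC))
E
```

```text
(no output)
```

View pics/tc.png

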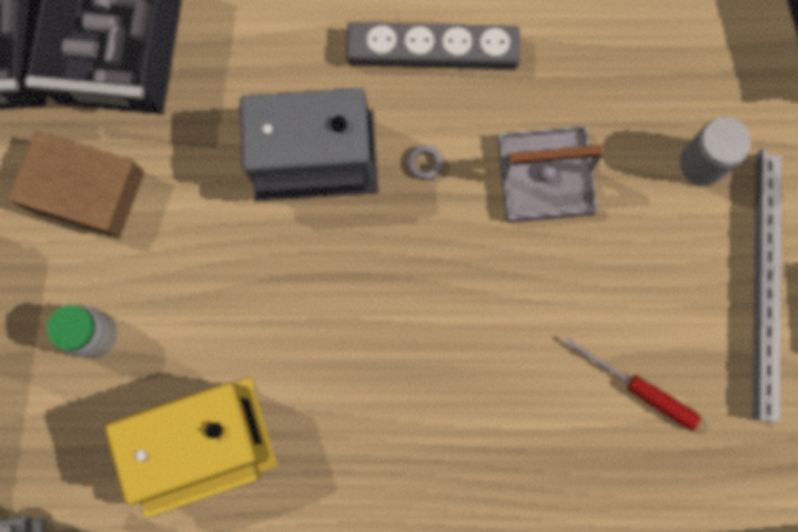

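View pics/sc.png

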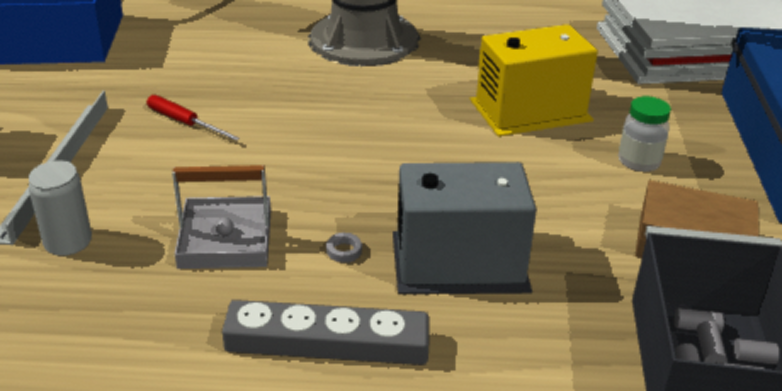

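```bash
cat > h.py <<'E'
from station import robot, fingers, vision, workorder, recognise
import cv2,numpy as np
from scipy.spatial.transform import Rotation as R
def cam(name,pose=None):
    c=vision.calibration(name); K=np.array(c["mtx"])
    if name=="wrist":
        p,o=pose; T=np.eye(4); T[:3,:3]=R.from_euler("xyz",o,degrees=True).as_matrix(); T[:3,3]=p
        E=np.linalg.inv(T@np.array(c["T_tool_cam"]))
    else: E=np.array(c["extrinsics"])
    E=np.diag([1,-1,-1,1])@E
    return K,E[:3]
def atz(C,uv,z):
    "world point of pixel on plane z"
    K,E=C; d=E[:,:3].T@np.linalg.inv(K)@[uv[0],uv[1],1]; o=-E[:,:3].T@E[:,3]
    return o+d*(z-o[2])/d[2]
def tri(C1,u1,C2,u2):
    X=cv2.triangulatePoints(C1[0]@C1[1],C2[0]@C2[1],np.array(u1,float),np.array(u2,float)).ravel(); return X[:3]/X[3]
def proj(C,X):
    p=C[0]@(C[1]@np.append(X,1)); return p[:2]/p[2]
def snap(name,fn):
    pose=(robot.current_tool_pos(),robot.current_eef_rot()); im=vision.grab_frame(name); cv2.imwrite(fn,im[:,:,::-1]); return cam(name,pose),im
E
python3 - <<'E'
from h import *
np.set_printoptions(precision=3,suppress=True)
t=cam("top");s=cam("scene")
print("ball",tri(t,(399,212),s,(262,303)), atz(t,(399,212),.0206))
cr=lambda u,v:(110+u/1.9,120+v/1.9)
for n,p in dict(tl=(240,97),tr=(365,88),br=(370,163),bl=(245,170)).items(): print(n,atz(t,cr(*p),.129))
for n,p in dict(front_l=(256,197),front_r=(377,190)).items(): print(n,atz(t,cr(*p),.0),atz(t,cr(*p),.097))
print("handle ends",atz(t,cr(510,158),.119),atz(t,cr(602,152),.119))
for p in ([.57,0,.25],[.5,.13,.174]):
  for y in (-90,90,0,180):
    q=robot.inverse_kinematics(p,[180,0,y]); print(p,y,None if q is None else np.round(q))
E
```

```text
ball [ 0.6   -0.169  0.016] [ 0.599 -0.171  0.021]
tl [0.672 0.231 0.129]
tr [0.684 0.073 0.129]
br [0.586 0.066 0.129]
bl [0.577 0.221 0.129]
front_l [0.573 0.229 0.   ] [0.55  0.212 0.097]
front_r [0.583 0.063 0.   ] [0.559 0.058 0.097]
handle ends [ 0.595 -0.11   0.119] [ 0.603 -0.226  0.119]
[0.57, 0, 0.25] -90 [ -43.   31.   65.   85.  -28.   82. -158.]
[0.57, 0, 0.25] 90 [-32.  24.  43.  84. -16.  78.  12.]
[0.57, 0, 0.25] 0 [-32.  24.  44.  84. -17.  78. -78.]
[0.57, 0, 0.25] 180 [-24.  22.  31.  84. -11.  77.  98.]
[0.5, 0.13, 0.174] -90 [-22.  17.   7.  99.  -2.  64. 166.]
[0.5, 0.13, 0.174] 90 [-42.  19.  32.  99. -11.  65.  -6.]
[0.5, 0.13, 0.174] 0 [-46.  19.  37. 100. -13.  65. -95.]
[0.5, 0.13, 0.174] 180 [-32.  17.  19.  99.  -6.  65.  79.]
```

```bash
python3 - <<'E'
from h import *
np.set_printoptions(precision=4,suppress=True)
import pickle
def look(n,p,yaw,labels):
    robot.move_to(p,[180,0,yaw]); robot.pause(.3)
    C,im=snap("wrist",f"pics/{n}.png"); pickle.dump(C,open(f"pics/{n}.pkl","wb"))
    for l in labels: print(n,l,[(round(d["p"],2),np.round(d["rect"],1).tolist()) for d in recognise(l,"wrist")][:3])
look("w1",[.50,.16,.32],180,("pole_face","demag","race"))
look("w2",[.50,.08,.32],180,("pole_face","demag","race"))
look("d1",[.60,-.12,.30],90,("dish","dish_handle","ball_center"))
look("d2",[.60,-.20,.30],90,("dish","dish_handle","ball_center"))
print(robot.current_time_s(),robot.current_joint_positions())
a=[cv2.imread(f"pics/{n}.png") for n in ("w1","w2","d1","d2")]
cv2.imwrite("pics/m1.png",cv2.resize(np.vstack([np.hstack(a[:2]),np.hstack(a[2:])]),(800,600),interpolation=cv2.INTER_AREA))
E
```

```text
w1 pole_face [(0.94, [440.9, 30.1, 153.0, 57.9]), (0.63, [310.9, 318.9, 151.3, 134.1])]
w1 demag [(0.96, [441.6, 31.0, 161.8, 60.8]), (0.66, [312.4, 319.3, 155.9, 137.2]), (0.66, [72.4, 276.9, 142.1, 88.3])]
w1 race [(0.72, [205.6, 287.6, 39.8, 27.1])]
w2 pole_face [(0.61, [385.5, 318.4, 154.7, 137.7]), (0.59, [511.6, 29.6, 157.3, 59.2])]
w2 demag [(0.88, [511.6, 31.9, 159.1, 60.7]), (0.59, [385.6, 320.1, 158.1, 138.9]), (0.19, [49.5, 67.3, 97.6, 73.8])]
w2 race [(0.69, [263.2, 288.6, 35.3, 34.4])]
d1 dish [(0.63, [323.7, 255.5, 106.8, 139.4])]
d1 dish_handle [(0.68, [323.8, 257.1, 102.1, 131.6])]
d1 ball_center [(0.57, [333.0, 243.7, 9.7, 14.7])]
d2 dish [(0.57, [325.1, 183.3, 110.2, 132.1])]
d2 dish_handle [(0.65, [323.9, 186.2, 110.3, 130.2])]
d2 ball_center [(0.48, [325.6, 179.8, 23.9, 13.7])]
6.8083 [ -6.4889  30.4161  40.2856  67.3772 -19.1258  88.5804  30.2266]
```

View pics/m1.png

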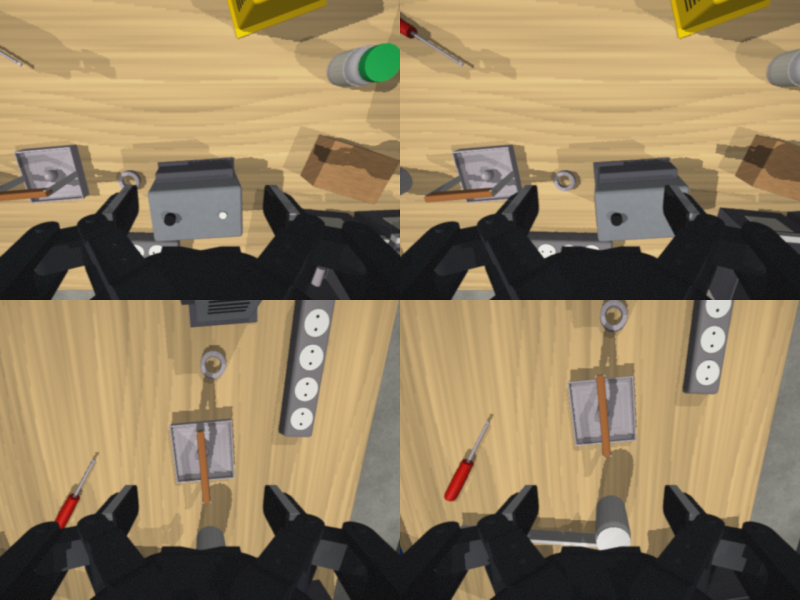

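```bash
python3 - <<'E'
from h import *
import pickle
np.set_printoptions(precision=4,suppress=True)
L={};C={}
for n,(u,v) in dict(d1=(326,260),d2=(323,180)).items():
    C[n]=pickle.load(open(f"pics/{n}.pkl","rb")); im=cv2.imread(f"pics/{n}.png")
    hsv=cv2.cvtColor(im,cv2.COLOR_BGR2HSV); b,g,r=[im[...,i].astype(int) for i in range(3)]
    m=((r>g*1.4)&(r>b*1.6)&(r>60)).astype(np.uint8)
    x0,x1,y0,y1=u-50,u+50,v-75,v+100
    k=np.zeros_like(m);k[y0:y1,x0:x1]=m[y0:y1,x0:x1]
    N,lab,st,ce=cv2.connectedComponentsWithStats(k); i=1+np.argmax(st[1:,4]); rect=cv2.minAreaRect(np.argwhere(lab==i)[:,::-1].astype(np.float32))
    pts=cv2.boxPoints(rect); pts=pts[np.argsort(pts[:,1])]; a,bb=pts[:2].mean(0),pts[2:].mean(0)
    print(n,st[i],rect,a,bb); L[n]=(a,bb)
    print(atz(C[n],a,.119),atz(C[n],bb,.119))
for i in (0,1): print("end",tri(C["d1"],L["d1"][i],C["d2"],L["d2"][i]))
print("ball",tri(C["d1"],(333,243.7),C["d2"],(325.6,179.8)))
w=cv2.imread("pics/w1.png")[240:390,215:405]; w2=cv2.imread("pics/w2.png")[240:390,290:480]
cv2.imwrite("pics/wc.png",cv2.resize(w,None,fx=4,fy=4,interpolation=cv2.INTER_CUBIC))
E
```

```text
d1 [ 316  209   20  116 1232] ((325.0223388671875, 266.5863037109375), (115.78544616699219, 11.484790802001953), 84.95755004882812) [319.9339 208.9176] [330.1107 324.255 ]
[ 0.599  -0.1041  0.119 ] [ 0.6095 -0.223   0.119 ]
d2 [ 315  120   22  131 1500] ((325.12762451171875, 185.03103637695312), (130.9627227783203, 12.373777389526367), 85.2363510131836) [319.6897 119.7759] [330.5656 250.2862]
[ 0.5989 -0.106   0.119 ] [ 0.6096 -0.2235  0.119 ]
end [ 0.5989 -0.1054  0.1117]
end [ 0.6096 -0.2241  0.117 ]
ball [ 0.6104 -0.1647  0.0251]
```

View pics/wc.png

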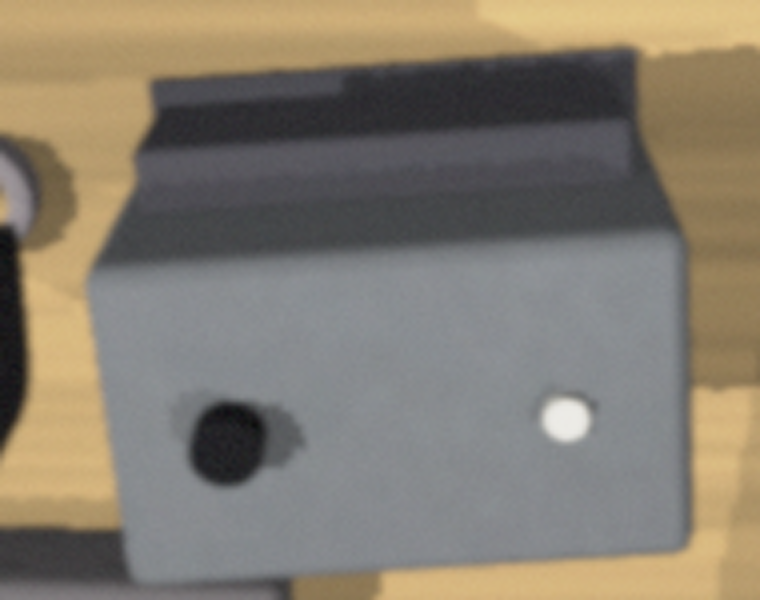

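```bash
python3 - <<'E'
from h import *
w2=cv2.imread("pics/w2.png")[240:390,290:480]
cv2.imwrite("pics/wc2.png",cv2.resize(w2,None,fx=4,fy=4,interpolation=cv2.INTER_CUBIC))
E
```

```text
(no output)
```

View pics/wc2.png

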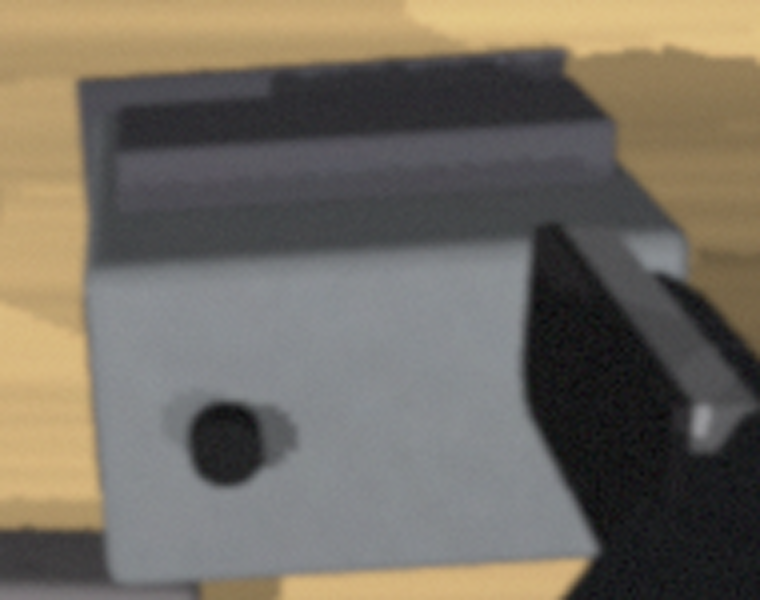

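```bash
python3 - <<'E'
from h import *
import pickle
np.set_printoptions(precision=4,suppress=True)
C1=pickle.load(open("pics/w1.pkl","rb"));C2=pickle.load(open("pics/w2.pkl","rb"))
P=[]
for a,b in (((250,278.75),(320,278.25)),((372.5,270),(443,270.5))):
    print(tri(C1,a,C2,b),atz(C1,a,.097),atz(C2,b,.097)); P.append((atz(C1,a,.097)+atz(C2,b,.097))/2)
d=P[1]-P[0]; print("len",np.hypot(*d[:2]),"yaw",np.degrees(np.arctan2(-d[0],d[1])),"mid",(P[0]+P[1])/2)
for a in ((238,308),(385.5,299.25)): print("boxtop front",atz(C1,a,.129))
# grasp
yaw=90+5.2
robot.move_to([.6043,-.1645,.17],[180,0,yaw]); robot.pause(.3)
C,im=snap("wrist","pics/g1.png")
print(proj(C,np.array([.5989,-.1054,.119])),proj(C,np.array([.6096,-.2241,.119])))
cv2.imwrite("pics/g1c.png",im[:,:,::-1])
print(robot.current_time_s(),robot.current_joint_positions())
E
```

```text
[0.5727 0.0807 0.0917] [0.5709 0.0818 0.097 ] [0.5703 0.0807 0.097 ]
[0.5624 0.2187 0.092 ] [0.5604 0.2179 0.097 ] [0.5608 0.2168 0.097 ]
len 0.13648777424723516 yaw 4.211040118503927 mid [0.5656 0.1493 0.097 ]
boxtop front [0.5906 0.0748 0.129 ]
boxtop front [0.5805 0.2274 0.129 ]
[319.4076 163.8829] [319.6081 362.5541]
7.7583 [ -9.9958  33.0633  37.3696  81.5072 -20.3751  72.0927  34.2427]
```

View pics/g1c.png

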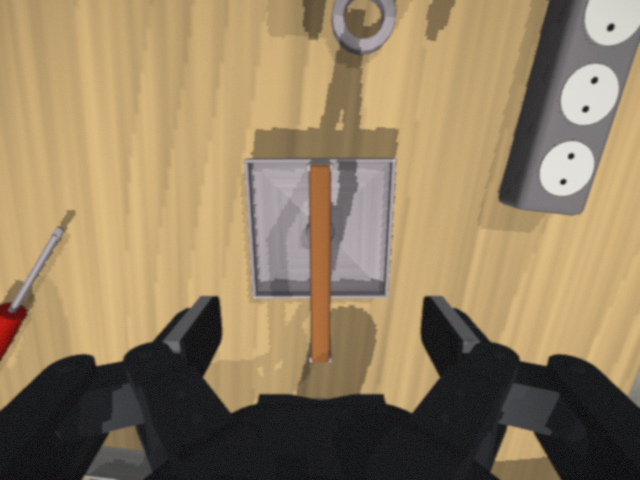

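```bash
python3 - <<'E'
from h import *
np.set_printoptions(precision=4,suppress=True)
yaw=95.2
print(robot.line_to([.6043,-.1645,.108],[180,0,yaw],velocity=.06,f_stop=8))
fingers.gripper_to(0.3,20); fingers.gripper_to(0.0,60); print(robot.current_finger_gap(),robot.current_contact_force())
robot.pause(.5)
robot.line_to([.6043,-.1645,.188],velocity=.04); robot.pause(.5)
print(robot.current_tool_pos(),robot.current_finger_gap(),robot.current_contact_force(),robot.current_time_s())
C,im=snap("wrist","pics/g2.png")
print(proj(C,np.array([.6043,-.1645,.093])))
print([(round(d["p"],2),np.round(d["rect"],1).tolist()) for d in recognise("ball_center","wrist")][:3])
E
```

```text
False
0.12898350625124055 [ 1.3061  0.8585 -0.5649]
[ 0.6043 -0.1645  0.188 ] 0.12512158677051938 [-0.4606  0.8148 -3.3126] 12.9583
[321.2378 251.6312]
[(0.72, [361.1, 33.5, 62.2, 60.9]), (0.56, [321.1, 257.6, 40.1, 6.9])]
```

View pics/g2.png

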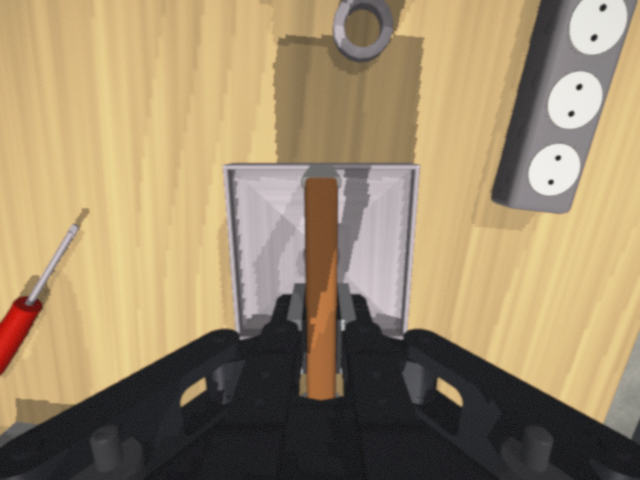

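```bash
cat >> h.py <<'E'
YD=4.0; F=np.array([.5656,.150]); 
def hold(dist,yaw,z=.172,lat=0,**k):
    c,s=np.cos(np.radians(YD)),np.sin(np.radians(YD))
    p=F+np.array([c,s])*-dist+np.array([-s,c])*lat
    return robot.line_to([*p,z],[180,0,yaw+YD],**k)
E
python3 - <<'E'
from h import *
np.set_printoptions(precision=4,suppress=True)
hold(.14,90,z=.188,velocity=.09)
hold(.14,90,velocity=.02); robot.pause(.3)
print(hold(.085,90,velocity=.03)); robot.pause(.3)
print(robot.current_tool_pos(),robot.current_eef_rot(),robot.current_contact_force(),robot.current_time_s())
a=[]
C,im=snap("wrist","pics/h1.png"); a.append(im)
Cs,im=snap("scene","pics/h1s.png"); a.append(im)
Ct,im2=snap("top","pics/h1t.png")
cv2.imwrite("pics/h1m.png",np.hstack([cv2.resize(a[0],(400,300)),cv2.resize(im2[130:280,190:390],(400,300),interpolation=cv2.INTER_CUBIC)])[:,:,::-1])
E
```

```text
False
[0.4808 0.1441 0.172 ] [179.9996  -0.0008  94.0035] [ 0.5126  1.1428 -3.3264] 20.6667
```

View pics/h1m.png

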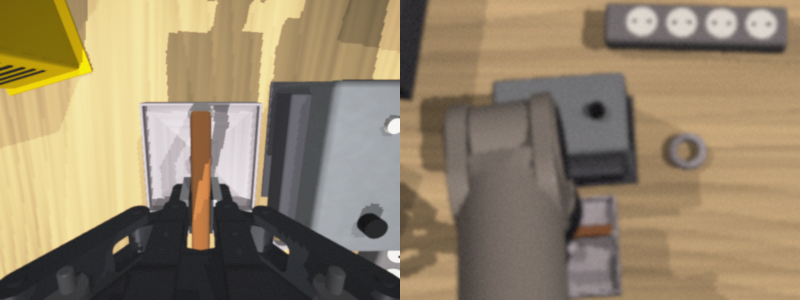

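```bash
python3 - <<'E'
from h import *
im=cv2.imread("pics/h1.png")[120:320,360:520]
cv2.imwrite("pics/h1z.png",cv2.resize(im,None,fx=3,fy=3,interpolation=cv2.INTER_CUBIC))
E
```

```text
(no output)
```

View pics/h1z.png

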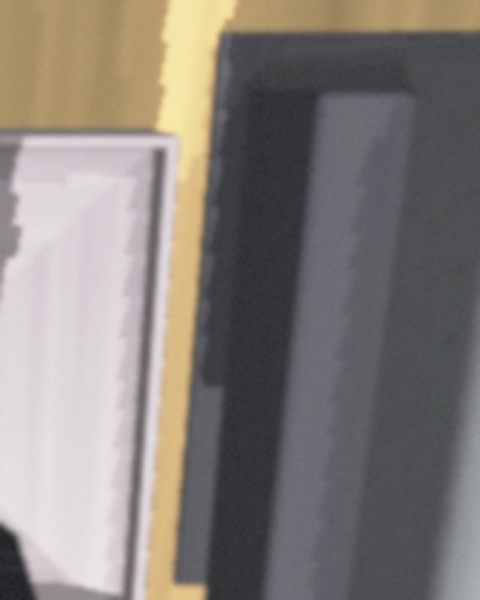

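```bash
python3 - <<'E'
from h import *
np.set_printoptions(precision=4,suppress=True)
C=cam("wrist",(robot.current_tool_pos(),robot.current_eef_rot()))
for n,l,z in (("rim",((419.3,165),(409.3,320)),.09),("bar",((465.7,151.7),(448.3,320)),.097)):
    a,b=[atz(C,p,z) for p in l]; d=a-b; m=np.array([np.cos(np.radians(4)),np.sin(np.radians(4))])
    print(n,a,b,"yaw",np.degrees(np.arctan2(-d[0],d[1])),"dist from tcp",[(x[:2]-robot.current_tool_pos()[:2])@m for x in (a,b)])
E
```

```text
rim [0.5358 0.207  0.09  ] [0.5445 0.1033 0.09  ] yaw 4.771447751437996 dist from tcp [np.float64(0.05924832693914247), np.float64(0.060649491032454296)]
bar [0.5594 0.2165 0.097 ] [0.568  0.1088 0.097 ] yaw 4.563461038702422 dist from tcp [np.float64(0.08347828541742033), np.float64(0.08454091522699149)]
```

```bash
sed -i 's/YD=4.0/YD=4.3/' h.py; python3 - <<'E'
from h import *
np.set_printoptions(precision=4,suppress=True)
print(hold(.066,90,velocity=.015,f_stop=6)); robot.pause(2.6)
print(robot.current_tool_pos(),robot.current_contact_force(),robot.current_time_s())
C,im=snap("wrist","pics/k1.png")
for l in ("ball_center","dish"): print(l,[(round(d["p"],2),np.round(d["rect"],1).tolist()) for d in recognise(l,"wrist")][:3])
print(proj(C,np.append(robot.current_tool_pos()[:2],.0846)))
C,im2=snap("scene","pics/k1s.png")
print([(round(d["p"],2),np.round(d["rect"],1).tolist()) for d in recognise("ball_center","scene")][:3])
cv2.imwrite("pics/k1m.png",im[100:400,240:540,::-1].repeat(2,0).repeat(2,1))
for y in (0,180):
    for d in (.14,.066):
        q=robot.inverse_kinematics([.5656-d,.145,.172],[180,0,y+YD]); print(y,d,q is not None and np.round(q))
E
```

```text
False
[0.4998 0.1451 0.172 ] [ 0.7339  0.032  -2.9204] 24.8333
ball_center [(0.68, [522.5, 265.0, 234.0, 277.8]), (0.54, [339.8, 257.4, -0.3, 11.1])]
dish [(0.78, [322.8, 279.4, 193.7, 239.8])]
[321.2445 255.0518]
[(0.46, [395.6, 257.9, 9.3, 6.1])]
0 0.14 [-66.  13.  52. 110. -12.  63. -94.]
0 0.066 [-57.  24.  52.  99. -20.  67. -85.]
180 0.14 [-37.  10.  18. 109.  -3.  62.  77.]
180 0.066 [-31.  18.  17.  99.  -6.  64.  81.]
```

View pics/k1m.png

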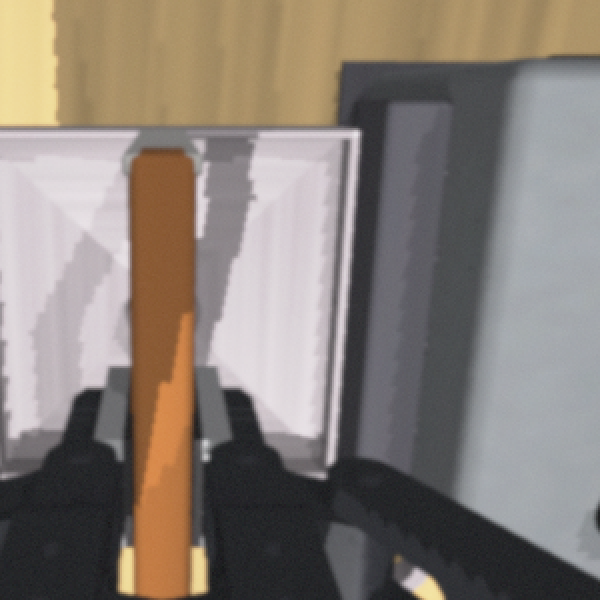

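```bash
python3 - <<'E'
from h import *
np.set_printoptions(precision=4,suppress=True)
hold(.115,90,velocity=.025); robot.pause(.2)
t=robot.current_time_s()
hold(.145,180,velocity=.0075); print("turn took",robot.current_time_s()-t); robot.pause(.4)
hold(.085,180,velocity=.03); robot.pause(.3)
print(robot.current_tool_pos(),robot.current_eef_rot(),robot.current_contact_force(),robot.current_finger_gap(),robot.current_time_s())
C,im=snap("wrist","pics/q1.png")
for l in ("ball_center","dish"): print(l,[(round(d["p"],2),np.round(d["rect"],1).tolist()) for d in recognise(l,"wrist")][:3])
cv2.imwrite("pics/q1m.png",im[:,:,::-1])
E
```

```text
turn took 4.149999999999999
[0.4808 0.1436 0.172 ] [-179.9998   -0.0002 -175.6994] [-0.0956  0.2956 -3.3857] 0.12364702930242864 34.3917
ball_center [(0.38, [161.1, 350.1, 46.1, 32.5])]
dish [(0.92, [322.1, 279.8, 199.5, 240.5])]
```

View pics/q1m.png

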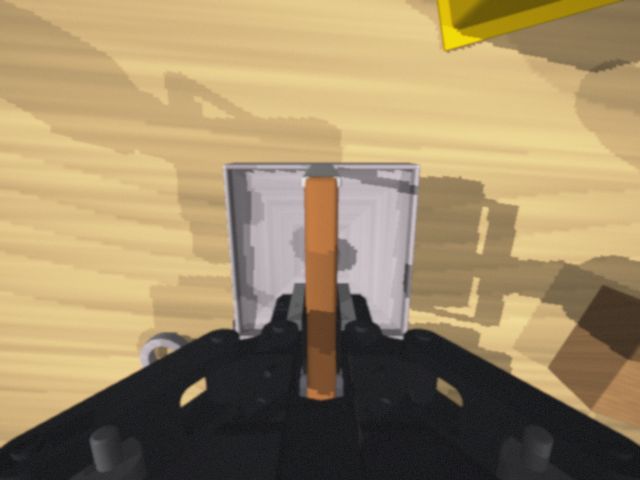

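```bash
python3 - <<'E'
from h import *
np.set_printoptions(precision=4,suppress=True)
pose=(robot.current_tool_pos(),robot.current_eef_rot());C=cam("wrist",pose); m=np.array([np.cos(np.radians(YD)),np.sin(np.radians(YD))])
for p in ((226,164),(321,163),(418,164)): print((atz(C,p,.09)[:2]-pose[0][:2])@m)
print(hold(.066,180,velocity=.015,f_stop=6)); robot.pause(1.0)
print(robot.current_tool_pos(),robot.current_eef_rot(),robot.current_contact_force(),robot.current_time_s())
a=[]
for n in ("wrist","scene"):
    C,im=snap(n,f"pics/e{n}.png"); a.append(im)
    print([(round(d["p"],2),np.round(d["rect"],1).tolist()) for d in recognise("ball_center",n)][:3])
    print(proj(C,np.append(robot.current_tool_pos()[:2],.0846)))
cv2.imwrite("pics/em.png",np.hstack([cv2.resize(a[0][120:420,170:470],(400,400)),cv2.resize(a[1][200:320,330:450],(400,400),interpolation=cv2.INTER_CUBIC)])[:,:,::-1])
E
```

```text
-0.05967696779514141
-0.060289504789525966
-0.05972588018116726
False
[0.4998 0.1451 0.172 ] [-179.9999   -0.0014 -175.6982] [ 0.4934 -0.9258 -3.911 ] 36.9583
[(0.42, [323.1, 257.2, 34.4, 11.3])]
[321.038  255.3573]
[]
[396.1099 258.6081]
```

View pics/em.png

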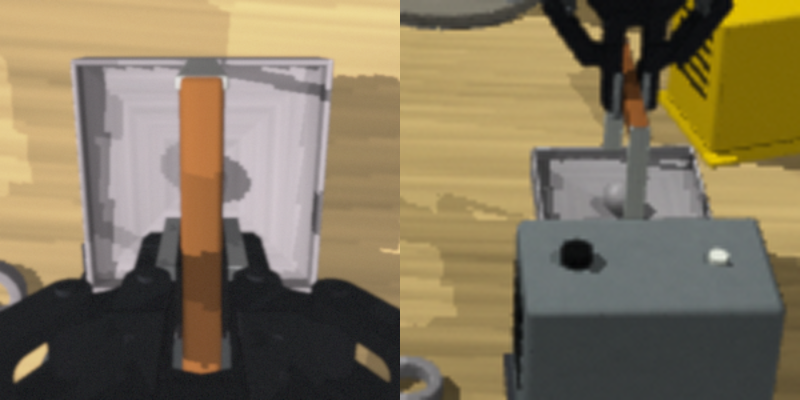

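```bash
python3 - <<'E'
from h import *
robot.pause(.5); print(robot.current_contact_force(),robot.current_finger_gap(),robot.current_time_s()); workorder.close_job()
E
```

```text
[-0.91926752 -0.24138878 -3.69252276] 0.12913745802344734 37.6583
the job is handed in; nothing more can be done
```

I ran the whole job and handed it in at 37.7 s of robot time, with the plate still held at the pole bar. No verdict is reported.

- **Pick-up:** I gripped the crossbar at its middle with 60 N and lifted the plate level.
- **First hold:** I held a side with no handle post in front of the grey demagnetiser's pole bar for about 2.6 s. The gap was about 6 mm and the plate was square to the bar.
- **Turn and second hold:** I drew back, made a quarter turn and brought a handle-post side up to the bar. By position, that gap is also about 6 mm.

**Last checks:**
- The tool was at its target, the plate was centred in the grip (rim 60 mm from the TCP), and the grip had not slipped.
- The force readings showed no push on the demagnetiser.
- The ball appeared within about 2 pixels of the plate's middle in both the scene and wrist pictures.
- The bystanders I could see had not moved.

**Less certain:**
- The network did not find the ball in the last scene picture, so I read its position there by eye.
- The wrist camera could not see the second gap, so that figure comes from the earlier measurement of the bar.
- Two views put the bar's top edge at 92 mm, against 97 mm in the text, and I used the text's height. The measured gap agreed with the plan to about 1 mm.

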